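# Draw back a shutter lock's sprung bolt with its key and hold it

### The arm

A 7-joint arm with a two-finger parallel gripper is mounted at the origin on a cart in front of the work surface, level with it; the furniture and walls round the work are solid. World frame = base frame: x ahead of the robot, y to its left, z up, the work surface at z = 0. Lengths are in m, angles in rad, forces in N, time in s.
With the tool pointing down it reaches from about 0.4 to 0.85 m from the base axis. Payload 10.4 kg.
Tool frame: the origin (TCP) lies on the centre line of the jaws, within the pads' length; the fingertips stand 11 mm ahead of it and the grasp point (between the pads) lies 8 mm behind it (tip_reach is the distance from the TCP to the fingertips, in m); z points along the fingers, y is the line along which they close (so a half turn about z gives the same grasp; the last joint's range is limited). The gripper opens to 85 mm and grips with 20 to 120 N. Pads are 22 mm wide; open, the fingers measure 114 mm over their backs; the gripper's body (76 mm by 85 mm) begins 54 mm behind the grasp point. The pads swing forward as they close: fully open they stand 13 mm farther back than shut.
Start: joints at [-1.129, 0.332, -0.065, 1.46, 0.022, 1.35, -0.088], TCP at [0.28, 0.559, 0.242] pointing down, gripper open.
Joint ranges: [-2.6, 2.6], [-0.5, 2.12], [-1.47, 1.34], [0.16, 2.42], [-1.27, 4.41], [0.06, 2.06], [-2.6, 2.6]. Speed limits (rad/s): [2.22, 2.22, 2.79, 2.79, 3.14, 3.14, 3.14].

### API

Orientations are given as a unit quaternion [x, y, z, w].
In Python, from workcell import get_obs, camera, hand_in, tip_reach gives the robot as it stands. The module is installed in compiled form; this text tells all that it offers.
- The arm moves only by the tool move_arm, never from a script. Its argument "plan" is a list of rows, each an object with "delta_pos": the shift along the tool's x, y, z in shares of 0.6 m (1.0 is 0.6 m), a list of three; "turn": the turn, a rotation vector about the tool's x, y, z in shares of 4 rad (1.0 is 4 rad), a list of three; "fingers": the closure, from 0 (fully open) to 1 (shut). A call has 1 to 12 rows; each row is the pose to reach, as a shift and turn from the pose commanded when the call began, along the tool's axes at that moment; what a row does not reach only later rows make up. A row lasts 1/8 s, in which the tool goes at most 62.5 mm and 10.7 degrees, less where a joint would pass 70% of its speed; a pose out of reach is approached as far as the arm can. A shift or turn number past 1, either way, is cut back to 1. A call with a gripper value outside its range is refused whole. The fingers move at their own pace and stop on an object; "force" is the grip in N (left out, the last holds). Time passes only in rows, so rows that repeat a pose let the fingers close. It gives the time, the measured TCP pose, the force, the opening and the grip force at its end, in the units of the state.
- get_obs(): the state, without advancing time (a new reading comes with each control period).
- camera(name): name is "scene" or "side" or "wrist"; returns a dict with "color" (384x512x3 uint8, red, green, blue), "range_z" (384x512 float32, m along the optical axis (not along the pixel's ray), 0 where there is no reading), "fx", "fy", "cx", "cy" (pixels), "k1" (the pictures are not rectified: a ray, as slopes to the right and down, at radius r is drawn at 1 + k1 r^2 times it, then the intrinsics apply), "R" (3x3) and "t" (3): a world point X has camera coordinates R X + t; the wrist camera has in their place "tool_from_camera" (4x4, takes a point from camera to tool coordinates, whose origin is the TCP and whose axes are the flange's). Camera axes: x right, y down, z forward; pixel columns grow to the right and rows downward; lengths in m; the calibration is good to about 2 mm. A picture is of the moment at which its call begins: read the wrist's pose just before it.
- hand_in(): hands the job in; it is judged then, once.
The state is a dict: "clock": time; "joint_pos": joint angles; "joint_velocities": joint speeds; "tau": joint torques, N m; "position": TCP position; "ee_rot": TCP orientation; "ft_force": force on the tool from outside, world axes, zero at the start; "torque": the same for the moment, N m; "grip_width": opening from 0.0 (shut) to 1.0 (fully open); "grasp_force": force on a finger pad.
Only numpy, scipy, OpenCV 4.12 (cv2) and the standard library are available. Lean on these libraries where they do the work, as an engineer would, in place of code of your own. Each camera call takes 0.05 s, during which the arm holds its last target. There are 200 camera calls.

### The job

Try the rim lock on the shutter stile for me: swing the steel keyhole cover right round to its stop, take the flat key (not the square T key) out of the wooden block and push it fully home past the sticky pins (a little rocking helps). Then turn it a quarter turn clockwise to the stop so that the sprung bolt draws in, and stay like that: the program finishes while the gripper still holds the key turned, because the lock springs back if you let go. Leave the square key in its hole and the tin, screwdriver and punch where they lie.

Things in the scene. Friction and masses are not known exactly. Their poses are not given: they have to be found in the camera images.
- lock: Bare pine shutter stile, 95 x 300 x 30 mm (long along its y), flat on the bench and fixed, with a grey rim lock case 87 x 118 x 22 mm screwed on (case top 52 mm over the bench). Origin on the bench under the keyhole; z up. From the keyhole the case reaches 44 mm to -x, 43 to +x, 46 to -y, 72 to +y. The bolt looks out of the -x edge.
- keyway (a point): Centre of the keyhole at the top of the brass ring round it, 55 mm over the bench; fixed, z up. Ring 38 mm across, 3 mm high, opening 21 mm; 2 mm down in it is the face of the brass plug with an upright slot 14 x 5 mm, 37 mm deep. Unturned, the slot is 14 mm long along this point's x and 5 mm wide along y.
- lock_plug (a joint): Turn of the plug, rad: 0 unturned, grows CLOCKWISE seen from above, stop at 1.6. A spring of 0.06 (at 0) to 0.11 N m (at the stop) always turns it back to 0. The key has up to 0.2 rad of play in the slot, so the hand turns up to 0.2 rad farther than the plug.
- lock_bolt (a joint): Draw of the sprung steel bolt, 22 mm wide, in the -x edge of the lock, m: 0 fully out (it stands 14 mm out of the forend), 0.0133 drawn in. It is driven by the plug: 8.3 mm per rad.
- lock_cover (a joint): Swing of the steel keyhole cover, rad: 0 closed (it lies across the keyhole), grows ANTICLOCKWISE seen from above, stop at 2.3 (fully aside). Stays where it is left; about 1.5 N at its stud moves it. A 2.6 mm plate, top 58 mm over the bench, a disc 27 mm across over the keyhole on an arm from the pivot.
- cover_stud (a point): Centre of the top of the cover's round upright thumb stud, 10 mm thick and 12.5 mm high (its top is 71 mm over the bench), to be pinched or pushed. It goes round the pivot at 32 mm radius.
- cover_pivot (a point): Centre of the cover's pivot, 32 mm from the keyhole in the lock's +y direction, at the top of the cover plate, 58 mm over the bench.
- key_block: Fixed wooden block 150 x 56 x 45 mm (long along its x), origin at the centre of its underside, with two equal holes 14 x 10 mm, 40 mm deep, at x = -36 and +36 mm. One key hangs upright in each; which is in which hole varies.
- flat_key: The lock's key, 0.05 kg: black moulded bow 31 mm wide (x), 9 thick (y), 42 high, under it a steel blade 12 mm wide (x), 3 thick (y), 34 long, tapered over the last 7. Origin: centre of the bow's underside, z up. Grip the bow across its 9 mm. Stands with that underside on the block's top; fully home in the lock when it meets the brass ring (origin at point keyway). Fits either way round.
- square_key: Another key, not wanted: square 8 mm steel shank (too thick for the keyway) with a steel T bar 52 mm long (x), 12 mm thick, 24 mm high in all over the block. Origin at the underside of its shoulder, z up. Bystander.
- tin: Loose round wax tin, 79 mm across, 35 mm high, origin at its underside. Bystander.
- screwdriver: Loose stubby black screwdriver, 109 x 164 x 28 mm, origin at the centre of its underside. Bystander.
- punch: Loose steel nail punch, 78 x 107 x 11 mm, origin at the centre of its underside. Bystander.
- plug_slot (a point): Centre of the slot at the plug's face, 53 mm over the bench; turns with the plug, x along the slot. Two sprung pins stick 3.5 mm into the slot, one from each end, 11 and 19 mm below this point: the key's tapered tip has to push each aside, which takes about 8 to 15 N downward; rocking the key a few degrees about its own axis while pushing frees it.

How it is judged:
On the way, in this order (a step that is already met when the one before it is completed fails the run):
1. cover swung round off the keyhole to its stop (over 1.8 rad) (value of joint lock_cover above 1.8 rad), for 0.2 s.
2. flat key fully home (within 3 mm), plug not yet turned (under 0.5 rad) (horizontal distance between flat_key and keyway below 0.003 m and z of flat_key in the frame of keyway below 0.003 m and angle between flat_key's own z axis and vertical below 0.12 rad and value of joint lock_plug below 0.5 rad), for 0.2 s.
At the end, for the whole second after the job is handed in: Plug turned clockwise over 1.4 rad and at rest, bolt drawn in over 11.5 mm; flat key fully home (within 3 mm in height and sideways, upright within 0.12 rad) and still gripped (over 2 N); cover swung aside over 1.8 rad (value of joint lock_plug above 1.4 rad and value of joint lock_bolt above 0.0115 m and velocity of joint lock_plug between -0.1 and 0.1 rad/s and horizontal distance between flat_key and keyway below 0.003 m and z of flat_key in the frame of keyway below 0.003 m and angle between flat_key's own z axis and vertical below 0.12 rad and contact force between the fingers and flat_key above 2 N and value of joint lock_cover above 1.8 rad); the arm keeps its last pose, push and grip.
It fails at once if the square key is pulled out or shifted by more than 15 mm (distance of square_key from where it was at the start of the episode above 0.015 m).
It fails at once if the tin is shifted by more than 30 mm (distance of tin from where it was at the start of the episode above 0.03 m).
It fails at once if the screwdriver is shifted by more than 30 mm (distance of screwdriver from where it was at the start of the episode above 0.03 m).
It fails at once if the punch is shifted by more than 30 mm (distance of punch from where it was at the start of the episode above 0.03 m).
It also fails if it takes over 61 s, if anything falls off the work surface, if the arm or the gripper's body presses on something with over 40 N, if the wrist force passes 120 N, or if a joint passes its speed limit or range.

## Working session

There is one attempt and no reset: what is moved stays moved. The work goes in short steps, Python scripts to look and compute and a tool call to move; the robot and the scene stay as the last step left them, time stands still between calls to the robot, and variables do not carry over. Pictures are saved under pics/ and viewed, at most 10 in all, crops included, and the job is handed in when it is done.

Besides the shell and the picture viewer there is one more tool, called after ">>>" as a command line: name --argument value ..., lists and objects as JSON in quotes. move_arm: Moves the arm, as the interface text tells. Its arguments: {"type":"object","properties":{"plan":{"type":"array","items":{"type":"object","properties":{"delta_pos":{"type":"array","items":{"type":"number"}},"turn":{"type":"array","items":{"type":"number"}},"fingers":{"type":"number"}}}},"force":{"type":"number"}},"required":["plan"]}

```bash
mkdir -p pics
cat > h.py <<'E'
import numpy as np, cv2, pickle
from scipy.spatial.transform import Rotation as Rn
from workcell import get_obs, camera, hand_in, tip_reach
def cam(name):
    o=get_obs(); c=camera(name)
    if name=="wrist":
        T=np.eye(4);T[:3,:3]=Rn.from_quat(o["ee_rot"]).as_matrix();T[:3,3]=o["position"]
        M=T@c["tool_from_camera"]; c["Rw"]=M[:3,:3]; c["o"]=M[:3,3]
    else:
        c["Rw"]=c["R"].T; c["o"]=-c["R"].T@c["t"]
    return c
def ray(c,uv):
    K=np.array([[c["fx"],0,c["cx"]],[0,c["fy"],c["cy"]],[0,0,1.]])
    p=cv2.undistortPoints(np.array(uv,float).reshape(-1,1,2),K,np.array([c["k1"],0,0,0.]))[:,0]
    return np.c_[p,np.ones(len(p))]@c["Rw"].T
def onplane(c,uv,z):
    d=ray(c,uv); return c["o"]+d*((z-c["o"][2])/d[:,2])[:,None]
def pts(c,uv):
    uv=np.array(uv).reshape(-1,2); d=ray(c,uv); return c["o"]+d*c["range_z"][uv[:,1].astype(int),uv[:,0].astype(int)][:,None]
def proj(c,X):
    p=(np.atleast_2d(X)-c["o"])@c["Rw"]; s=p[:,:2]/p[:,2:]; s=s*(1+c["k1"]*(s**2).sum(1))[:,None]
    return s*[c["fx"],c["fy"]]+[c["cx"],c["cy"]]
def save(c,f): cv2.imwrite(f,c["color"][:,:,::-1])
E
python3 - <<'E'
from h import *
a=[]
for n in("scene","side"):
    c=cam(n); pickle.dump(c,open(n+".pkl","wb")); a.append(c["color"]); print(n,c["o"],c["Rw"][:,2])
im=np.hstack(a)[:,:,::-1]
cv2.imwrite("pics/scene.png",a[0][:,:,::-1]); cv2.imwrite("pics/side.png",a[1][:,:,::-1])
o=get_obs();print(o["position"],o["ee_rot"],o["clock"],tip_reach)
E
```

```text
scene [-0.19918345 -0.84660775  0.78325175] [ 0.60375725  0.57856114 -0.54840149]
side [0.54624153 0.882422   0.77911784] [ 0.04253081 -0.79899436 -0.5998326 ]
[0.28001332 0.55840408 0.24158198] [ 2.30295218e-01  9.73120588e-01 -6.46447249e-04 -1.23335572e-04] 0.1 0.011
```

View pics/scene.png

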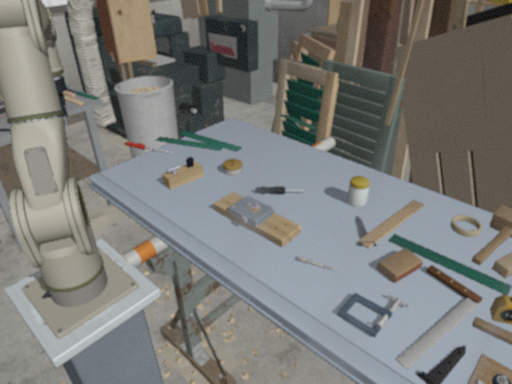

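View pics/side.png

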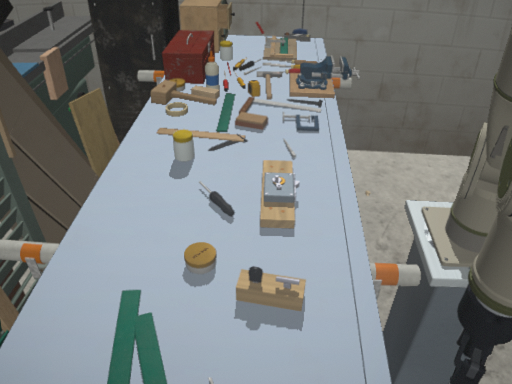

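The scene view shows the key block at (183,175), with the black flat-key bow at (189,162), and the lock at (252,210). In the side view the block is at (270,290), the flat key at (256,273), the T key at (287,281) and the lock at (279,187). The tin is at (200,255) and the screwdriver at (215,200).

Run:
```python
from h import *
s=pickle.load(open("scene.pkl","rb"));d=pickle.load(open("side.pkl","rb"))
np.set_printoptions(precision=4,suppress=True)
print("side key,T,blockcorners,lock,tin",pts(d,[[256,271],[287,281],[240,280],[302,288],[279,187],[200,252],[215,200],[290,148]]))
print("scene key,block,lock",pts(s,[[189,162],[183,175],[252,210],[232,165]]))
im=np.vstack([cv2.resize(d["color"][150:320,190:320],None,fx=3,fy=3,interpolation=cv2.INTER_CUBIC)])
cv2.imwrite("pics/z1.png",im[:,:,::-1])
from scipy.spatial.transform import Rotation
o=get_obs();print(Rotation.from_quat(o["ee_rot"]).as_matrix(),camera("wrist")["tool_from_camera"])
```

```text
side key,T,blockcorners,lock,tin [[ 0.5782  0.2324  0.0755]
 [ 0.5093  0.2494  0.0674]
 [ 0.6138  0.2328  0.0434]
 [ 0.4748  0.2488  0.0462]
 [ 0.5338 -0.1126  0.0562]
 [ 0.7203  0.1433  0.0349]
 [ 0.716  -0.0857  0.0186]
 [ 0.4994 -0.4088  0.0107]]
scene key,block,lock [[ 0.5762  0.2315  0.0676]
 [ 0.5297  0.2154  0.0366]
 [ 0.5237 -0.1502  0.0532]
 [ 0.7093  0.133   0.0348]]
[[-0.8939  0.4482 -0.0005]
 [ 0.4482  0.8939 -0.0012]
 [-0.0001 -0.0013 -1.    ]] [[ 0.0003 -0.9547 -0.2975  0.0747]
 [ 1.      0.0006 -0.0007  0.0002]
 [ 0.0009 -0.2975  0.9547 -0.13  ]
 [ 0.      0.      0.      1.    ]]
```

View pics/z1.png

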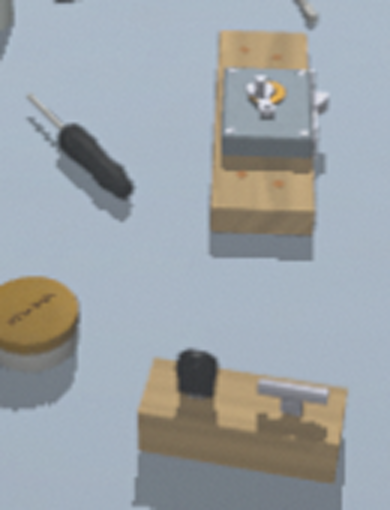

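The zoomed view shows the lock with its bolt on the robot side, so lock x is roughly world x and lock y roughly world y. The closed cover's stud is at about (268,100). The bow's flat face points along about ±y. Next I'll go over the block with the wrist camera.

Units first: shifts go in shares of 0.6 m and turns go in shares of 4 rad. So -0.353 m is -0.5883, -0.179 m is -0.2983, -0.466 rad is -0.1165.

>>> move_arm --plan '[{"delta_pos":[-0.5883,-0.2983,0],"turn":[0,0,-0.1165],"fingers":0},{"delta_pos":[-0.5883,-0.2983,0],"turn":[0,0,-0.1165],"fingers":0},{"delta_pos":[-0.5883,-0.2983,0],"turn":[0,0,-0.1165],"fingers":0},{"delta_pos":[-0.5883,-0.2983,0],"turn":[0,0,-0.1165],"fingers":0},{"delta_pos":[-0.5883,-0.2983,0],"turn":[0,0,-0.1165],"fingers":0},{"delta_pos":[-0.5883,-0.2983,0],"turn":[0,0,-0.1165],"fingers":0},{"delta_pos":[-0.5883,-0.2983,0],"turn":[0,0,-0.1165],"fingers":0},{"delta_pos":[-0.5883,-0.2983,0],"turn":[0,0,-0.1165],"fingers":0},{"delta_pos":[-0.5883,-0.2983,0],"turn":[0,0,-0.1165],"fingers":0},{"delta_pos":[-0.5883,-0.2983,0],"turn":[0,0,-0.1165],"fingers":0},{"delta_pos":[-0.5883,-0.2983,0],"turn":[0,0,-0.1165],"fingers":0}]'

```text
clock: 1.52
position: [0.515, 0.2414, 0.2423]
ee_rot: [-0.001, 1.0, 0.0, -0.0]
ft_force: [-0.6, -0.3, 0.1]
grip_width: 1.003
grasp_force: 0.0
```

Run:
```python
from h import *
o=get_obs();print(o["position"],o["ee_rot"],o["clock"],o["joint_pos"],o["ft_force"])
c=cam("wrist");pickle.dump(c,open("wb1.pkl","wb"));save(c,"pics/wb1.png")
```

```text
[0.51496732 0.24138124 0.24232265] [-1.39896291e-03  9.99999014e-01  1.17637463e-04 -3.63842842e-05] 1.525 [-0.61830647  0.20514807  0.1155011   1.62183581 -0.02451179  1.31596142
  1.07456679] [-0.57575969 -0.27732879  0.07759386]
```

View pics/wb1.png

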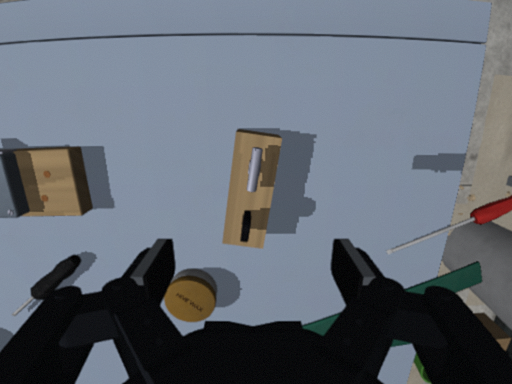

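The wrist view shows the flat key's bow top at (246,225), the T bar at (255,170), and the tin clear of both at (190,297). Next, the lock.

>>> move_arm --plan '[{"delta_pos":[0.0083,-0.6,0.05],"turn":[0,0,0],"fingers":0},{"delta_pos":[0.0083,-0.6,0.05],"turn":[0,0,0],"fingers":0},{"delta_pos":[0.0083,-0.6,0.05],"turn":[0,0,0],"fingers":0},{"delta_pos":[0.0083,-0.6,0.05],"turn":[0,0,0],"fingers":0},{"delta_pos":[0.0083,-0.6,0.05],"turn":[0,0,0],"fingers":0},{"delta_pos":[0.0083,-0.6,0.05],"turn":[0,0,0],"fingers":0},{"delta_pos":[0.0083,-0.6,0.05],"turn":[0,0,0],"fingers":0},{"delta_pos":[0.0083,-0.6,0.05],"turn":[0,0,0],"fingers":0},{"delta_pos":[0.0083,-0.6,0.05],"turn":[0,0,0],"fingers":0}]'

```text
clock: 2.7
position: [0.5112, -0.1178, 0.2123]
ee_rot: [-0.002, 1.0, 0.0, 0.0]
ft_force: [0.1, 0.9, 0.4]
grip_width: 1.001
grasp_force: 0.0
```

Run:
```python
from h import *
o=get_obs();print(o["position"],o["ee_rot"],o["clock"],o["joint_pos"],o["ft_force"])
c=cam("wrist");pickle.dump(c,open("wl1.pkl","wb"))
u,v=proj(c,[[0.53,-0.12,0.055]])[0].astype(int);print(u,v)
r=c["color"][max(0,v-110):v+110,max(0,u-130):u+130];print(max(0,u-130),max(0,v-110))
cv2.imwrite("pics/wl1.png",cv2.resize(r,None,fx=2.5,fy=2.5,interpolation=cv2.INTER_CUBIC)[:,:,::-1])
```

```text
[ 0.51121161 -0.11782989  0.21232467] [-1.91158632e-03  9.99998142e-01  2.43751370e-04  4.88179658e-05] 2.7 [-0.21894168  0.12646782  0.39084344  1.78658252 -0.0513825   1.23838349
  1.76048481] [0.08700814 0.89090002 0.38422831]
251 193
121 83
```

View pics/wl1.png

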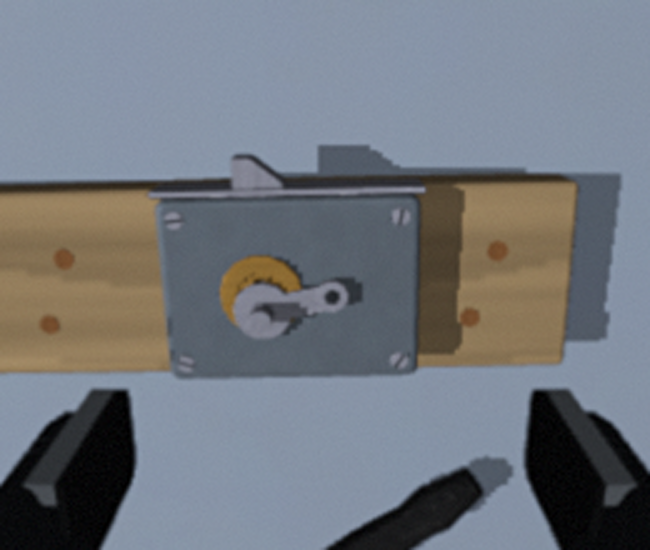

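The crop shows the brass ring near (260,297), with the cover disc across it at (262,310). The dark stud top is near (263,313) and the pivot at (333,297). Screws are at (174,220), (401,217), (400,361) and (185,365). The bolt is at the top, towards −x.

```bash
cat > m.py <<'E'
from h import *
np.set_printoptions(precision=4,suppress=True)
from scipy.optimize import least_squares
def ring(c,z=0.055):
    hsv=cv2.cvtColor(c["color"],cv2.COLOR_RGB2HSV)
    u,v=proj(c,[[0.53,-0.13,0.055]])[0].astype(int)
    m=cv2.inRange(hsv,(12,110,90),(32,255,255)); k=np.zeros_like(m); k[v-45:v+45,u-45:u+45]=255; m&=k
    cs,_=cv2.findContours(m,cv2.RETR_EXTERNAL,cv2.CHAIN_APPROX_NONE)
    cs=[x for x in cs if cv2.contourArea(x)>15]
    P=np.vstack(cs)[:,0].astype(float); W=onplane(c,P,z)[:,:2]
    # outer edge: hull points, robust circle of radius 19 mm
    f=lambda p:np.hypot(*(W-p).T)-0.019
    best=None
    for i in range(12):
        r=least_squares(f,W.mean(0)+0.01*np.array([np.cos(i*.52),np.sin(i*.52)]),loss="cauchy",f_scale=0.0006)
        if best is None or r.cost<best.cost: best=r
    return best.x,(abs(best.fun)<.001).sum(),len(W)
E
python3 - <<'E'
from m import *
c=pickle.load(open("wl1.pkl","rb"))
print("ring wrist",ring(c))
for n in("scene","side"):
    try: print(n,ring(pickle.load(open(n+".pkl","rb"))))
    except Exception as e: print(n,e)
def px(a): return np.array(a)/2.5+[121,83]
print("pivot",onplane(c,px([[333,297]]),.058),"stud",onplane(c,px([[263,313]]),.071),"range", pts(c,px([[333,297],[263,313],[200,300],[300,350],[60,300]])))
S=onplane(c,px([[174,220],[401,217],[400,361],[185,365]]),.052);print("screws",S, np.diff(S[[0,1]],axis=0),np.diff(S[[3,2]],axis=0))
# case edges from grey mask
print("case corners",onplane(c,px([[160,197],[417,197],[415,372],[178,376]]),.052))
# key + block, from wb1
b=pickle.load(open("wb1.pkl","rb")); d=pickle.load(open("side.pkl","rb"))
for nm,c,win,zt in(("wb1",b,(215,200,270,255),.087),("side",d,(238,258,275,290),.087)):
    x0,y0,x1,y1=win; g=c["color"].max(2)[y0:y1,x0:x1]; m=(g<70).astype(np.uint8)
    n,l,st,ce=cv2.connectedComponentsWithStats(m); i=1+np.argmax(st[1:,4]); 
    ys,xs=np.where(l==i); r=cv2.minAreaRect(np.c_[xs+x0,ys+y0].astype(np.float32)); print(nm,"px rect",r,st[i])
    print(onplane(c,cv2.boxPoints(r),zt)); P=pts(c,np.c_[xs+x0,ys+y0]); print("depth med",np.median(P,0),P[:,2].max(),P[:,2].min())
    if nm=="wb1":
        print("top pts",P[P[:,2]>.08].mean(0),(P[:,2]>.08).sum())
hsv=cv2.cvtColor(b["color"],cv2.COLOR_RGB2HSV);m=cv2.inRange(hsv,(8,60,90),(28,255,255));k=np.zeros_like(m);k[110:260,210:300]=255
P=np.argwhere(m&k)[:,::-1]; X=pts(b,P); t=abs(X[:,2]-.045)<.004; r=cv2.minAreaRect(X[t][:,:2].astype(np.float32));print("block top",r,t.sum(),np.median(X[t][:,2]))
E
```

```text
ring wrist (array([ 0.5396, -0.1486]), np.int64(40), 86)
scene (array([0.6718, 0.103 ]), np.int64(7), 39)
side need at least one array to concatenate
pivot [[ 0.5382 -0.1165  0.058 ]] stud [[ 0.5409 -0.1465  0.071 ]] range [[ 0.5385 -0.1165  0.0571]
 [ 0.5415 -0.1466  0.0697]
 [ 0.5423 -0.1771  0.0514]
 [ 0.5668 -0.1317  0.0514]
 [ 0.5506 -0.2512  0.0297]]
screws [[ 0.5048 -0.1865  0.052 ]
 [ 0.5031 -0.0869  0.052 ]
 [ 0.572  -0.0849  0.052 ]
 [ 0.5746 -0.1859  0.052 ]] [[-0.0017  0.0996  0.    ]] [[-0.0026  0.101   0.    ]]
case corners [[ 0.4945 -0.1921  0.052 ]
 [ 0.4941 -0.0803  0.052 ]
 [ 0.5777 -0.0776  0.052 ]
 [ 0.5804 -0.1896  0.052 ]]
wb1 px rect ((245.8231201171875, 225.91542053222656), (8.558396339416504, 30.636577606201172), 7.125016689300537) [ 26  11  11  31 248]
[[0.5905 0.2259 0.087 ]
 [0.5523 0.2306 0.087 ]
 [0.5536 0.2402 0.087 ]
 [0.5918 0.2358 0.087 ]]
depth med [0.574  0.2332 0.0825] 0.37227820906800135 0.012088489414570802
top pts [0.578  0.2324 0.0882] 146
side px rect ((255.0, 274.5), (13.0, 12.0), 90.0) [ 11  10  13  14 149]
[[0.5934 0.2354 0.087 ]
 [0.5673 0.2334 0.087 ]
 [0.5653 0.2708 0.087 ]
 [0.5906 0.2727 0.087 ]]
depth med [0.5799 0.2368 0.0697] 0.08748781091959834 0.046114909588888975
block top ((0.5464467406272888, 0.2377113252878189), (0.05520046129822731, 0.14939577877521515), 82.09339904785156) 3206 0.043532238045606214
```

To row units: 0.138 m is 0.23, 0.125 m is 0.2083.

>>> move_arm --plan '[{"delta_pos":[-0.0493,-0.048,0.0833],"fingers":0.6},{"delta_pos":[-0.0493,-0.048,0.15],"fingers":0.6},{"delta_pos":[-0.0493,-0.048,0.1833],"fingers":0.6},{"delta_pos":[-0.0493,-0.048,0.1833],"fingers":0.6},{"delta_pos":[-0.0493,-0.048,0.2083],"fingers":0.6},{"delta_pos":[-0.0493,-0.048,0.23],"fingers":0.6},{"delta_pos":[-0.0493,-0.048,0.23],"fingers":0.6},{"delta_pos":[-0.0493,-0.048,0.23],"fingers":1},{"delta_pos":[-0.0493,-0.048,0.23],"fingers":1},{"delta_pos":[-0.0493,-0.048,0.23],"fingers":1},{"delta_pos":[-0.0493,-0.048,0.23],"fingers":1}]' --force 30

```text
validation failed for argument at $.pl...
```

To row units: 0.138 m is 0.23, 0.125 m is 0.2083.

>>> move_arm --plan '[{"delta_pos":[-0.0493,-0.048,0.0833],"turn":[0,0,0],"fingers":0.6},{"delta_pos":[-0.0493,-0.048,0.15],"turn":[0,0,0],"fingers":0.6},{"delta_pos":[-0.0493,-0.048,0.1833],"turn":[0,0,0],"fingers":0.6},{"delta_pos":[-0.0493,-0.048,0.1833],"turn":[0,0,0],"fingers":0.6},{"delta_pos":[-0.0493,-0.048,0.2083],"turn":[0,0,0],"fingers":0.6},{"delta_pos":[-0.0493,-0.048,0.23],"turn":[0,0,0],"fingers":0.6},{"delta_pos":[-0.0493,-0.048,0.23],"turn":[0,0,0],"fingers":0.6},{"delta_pos":[-0.0493,-0.048,0.23],"turn":[0,0,0],"fingers":1.0},{"delta_pos":[-0.0493,-0.048,0.23],"turn":[0,0,0],"fingers":1.0},{"delta_pos":[-0.0493,-0.048,0.23],"turn":[0,0,0],"fingers":1.0},{"delta_pos":[-0.0493,-0.048,0.23],"turn":[0,0,0],"fingers":1.0}]' --force 30

```text
clock: 4.12
position: [0.5408, -0.1481, 0.0747]
ee_rot: [-0.001, 1.0, 0.0, 0.0]
ft_force: [-0.7, 1.3, 4.5]
grip_width: 0.09
grasp_force: 29.5
```

To row units: 0.0533 m is 0.0888, 0.0479 m is 0.0798.

>>> move_arm --plan '[{"delta_pos":[-0.0178,0.0048,0],"turn":[0,0,0],"fingers":1.0},{"delta_pos":[-0.033,0.0155,0],"turn":[0,0,0],"fingers":1.0},{"delta_pos":[-0.0437,0.0307,0],"turn":[0,0,0],"fingers":1.0},{"delta_pos":[-0.0485,0.0485,0],"turn":[0,0,0],"fingers":1.0},{"delta_pos":[-0.0468,0.067,0],"turn":[0,0,0],"fingers":1.0},{"delta_pos":[-0.0415,0.0798,0],"turn":[0,0,0],"fingers":1.0},{"delta_pos":[-0.035,0.0888,0],"turn":[0,0,0],"fingers":1.0},{"delta_pos":[-0.035,0.0888,0],"turn":[0,0,0],"fingers":1.0},{"delta_pos":[-0.035,0.0888,0],"turn":[0,0,0],"fingers":1.0}]'

```text
clock: 5.25
position: [0.5616, -0.0949, 0.0746]
ee_rot: [-0.001, 1.0, 0.0, 0.0]
ft_force: [0.9, -2.6, 6.4]
grip_width: 0.089
grasp_force: 30.1
```

To row units: -0.095 m is -0.1583, -0.053 m is -0.0883.

>>> move_arm --plan '[{"delta_pos":[0,0,0],"turn":[0,0,0],"fingers":0.6},{"delta_pos":[0,0,0],"turn":[0,0,0],"fingers":0.6},{"delta_pos":[0,0,-0.05],"turn":[0,0,0],"fingers":0.4},{"delta_pos":[0.0777,-0.0883,-0.1583],"turn":[0,0,0],"fingers":0.0},{"delta_pos":[0.0777,-0.0883,-0.1583],"turn":[0,0,0],"fingers":0.0},{"delta_pos":[0.0777,-0.0883,-0.1583],"turn":[0,0,0],"fingers":0.0},{"delta_pos":[0.0777,-0.0883,-0.1583],"turn":[0,0,0],"fingers":0.0},{"delta_pos":[0.0777,-0.0883,-0.1583],"turn":[0,0,0],"fingers":0.0}]'

```text
clock: 6.25
position: [0.5149, -0.1468, 0.168]
ee_rot: [-0.001, 1.0, 0.0, -0.001]
ft_force: [0.9, 0.3, -0.7]
grip_width: 1.002
grasp_force: 0.0
```

Run:
```python
from m import *
o=get_obs();print(o["position"],o["ee_rot"],o["clock"],o["ft_force"])
c=cam("wrist");pickle.dump(c,open("wl2.pkl","wb"))
print(ring(c))
u,v=proj(c,[[0.54,-0.148,0.055]])[0].astype(int);print(u,v)
x0,y0=u-70,v-60;print(x0,y0)
cv2.imwrite("pics/wl2.png",cv2.resize(c["color"][y0:y0+110,x0:x0+140],None,fx=5,fy=5,interpolation=cv2.INTER_CUBIC)[:,:,::-1])
```

```text
[ 0.5149 -0.1468  0.168 ] [-0.0015  1.      0.0002 -0.001 ] 6.25 [ 0.9377  0.2789 -0.7443]
(array([ 0.5387, -0.1501]), np.int64(51), 101)
251 214
181 154
```

View pics/wl2.png

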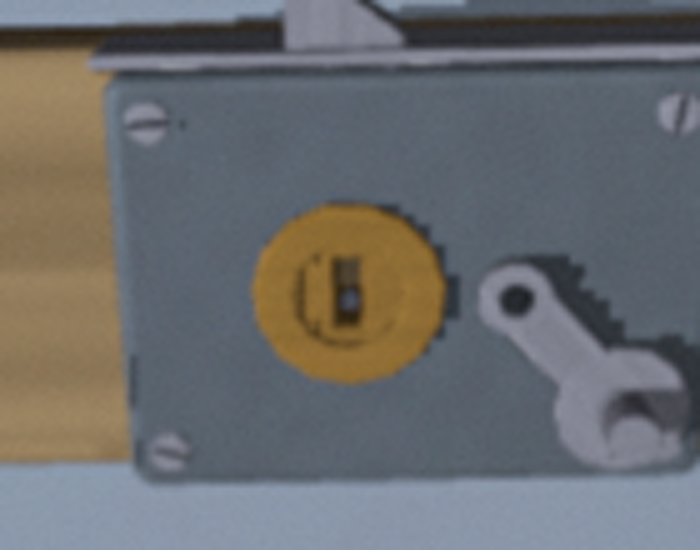

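The cover now lies fully aside. The brass ring is centred at about (349,293) in the crop, and the slot is at (347,291), long along x and unturned. Next I'll measure these and look at the key again from close up.

Run:
```python
from m import *
c=pickle.load(open("wl2.pkl","rb"))
px=lambda a:np.array(a,float)/5+[181,154]
hsv=cv2.cvtColor(c["color"],cv2.COLOR_RGB2HSV);m=cv2.inRange(hsv,(12,110,70),(32,255,255))
k=np.zeros_like(m);k[190:234,228:276]=255;m&=k
cs,_=cv2.findContours(m,cv2.RETR_EXTERNAL,cv2.CHAIN_APPROX_NONE);C=max(cs,key=cv2.contourArea)
W=onplane(c,C[:,0],.055)[:,:2].astype(np.float32);print("ring encl",cv2.fitEllipse(W),cv2.minEnclosingCircle(W))
g=c["color"].max(2)
k=np.zeros_like(g);k[204:222,246:255]=1
P=np.argwhere((g<130)&(k>0))[:,::-1];print(len(P));X=onplane(c,P,.053)[:,:2].astype(np.float32);print("slot",cv2.minAreaRect(X),X.mean(0))
print("slot hand",onplane(c,px([[334,258],[361,258],[361,327],[334,327]]),.053))
print("pivot",onplane(c,px([[517,299]]),.058),"stud rng",pts(c,px([[632,425]])))
S=onplane(c,px([[147,124],[679,114],[170,452]]),.052);print(S)
print("case top edge",onplane(c,px([[150,72],[650,62],[160,480],[640,471]]),.052))
```

```text
ring encl ((0.5377442836761475, -0.14931263029575348), (0.03580208495259285, 0.03590273857116699), 143.17572021484375) ((0.5378210544586182, -0.14932452142238617), 0.01854277402162552)
110
slot ((0.5391929149627686, -0.1502791792154312), (0.01668267697095871, 0.006853741593658924), 0.20980751514434814) [ 0.5385 -0.1499]
slot hand [[ 0.5315 -0.1519  0.053 ]
 [ 0.5315 -0.1467  0.053 ]
 [ 0.5458 -0.1466  0.053 ]
 [ 0.5458 -0.1519  0.053 ]]
pivot [[ 0.5378 -0.117   0.058 ]] stud rng [[ 0.5581 -0.096   0.0703]]
[[ 0.5052 -0.1869  0.052 ]
 [ 0.5029 -0.0872  0.052 ]
 [ 0.5739 -0.1853  0.052 ]]
case top edge [[ 0.4953 -0.1859  0.052 ]
 [ 0.493  -0.0933  0.052 ]
 [ 0.5804 -0.1876  0.052 ]
 [ 0.578  -0.0896  0.052 ]]
```

To row units: 0.38 m is 0.6333, -0.035 m is -0.0583.

>>> move_arm --plan '[{"delta_pos":[-0.0583,0.6333,-0.0167],"turn":[0,0,0],"fingers":0},{"delta_pos":[-0.0583,0.6333,-0.0167],"turn":[0,0,0],"fingers":0},{"delta_pos":[-0.0583,0.6333,-0.0167],"turn":[0,0,0],"fingers":0},{"delta_pos":[-0.0583,0.6333,-0.0167],"turn":[0,0,0],"fingers":0},{"delta_pos":[-0.0583,0.6333,-0.0167],"turn":[0,0,0],"fingers":0},{"delta_pos":[-0.0583,0.6333,-0.0167],"turn":[0,0,0],"fingers":0},{"delta_pos":[-0.0583,0.6333,-0.0167],"turn":[0,0,0],"fingers":0},{"delta_pos":[-0.0583,0.6333,-0.0167],"turn":[0,0,0],"fingers":0},{"delta_pos":[-0.0583,0.6333,-0.0167],"turn":[0,0,0],"fingers":0},{"delta_pos":[-0.0583,0.6333,-0.0167],"turn":[0,0,0],"fingers":0}]'

```text
clock: 7.55
position: [0.5498, 0.2306, 0.1794]
ee_rot: [0.0, 1.0, -0.0, 0.0]
ft_force: [0.4, 0.5, 0.6]
grip_width: 0.999
grasp_force: 0.0
```

Run:
```python
from m import *
o=get_obs();print(o["position"],o["ee_rot"],o["clock"])
c=cam("wrist");pickle.dump(c,open("wb2.pkl","wb"))
u,v=proj(c,[[0.575,0.233,0.087]])[0].astype(int);print(u,v)
x0,y0=u-70,max(0,v-70);print(x0,y0)
cv2.imwrite("pics/wb2.png",cv2.resize(c["color"][y0:y0+120,x0:x0+140],None,fx=5,fy=5,interpolation=cv2.INTER_CUBIC)[:,:,::-1])
g=c["color"].max(2); k=np.zeros_like(g);k[v-35:v+35,u-30:u+30]=1
n,l,st,ce=cv2.connectedComponentsWithStats(((g<70)&(k>0)).astype(np.uint8));i=1+np.argmax(st[1:,4]);ys,xs=np.where(l==i)
P=pts(c,np.c_[xs,ys]);t=(P[:,2]>.082)&(P[:,2]<.095);print(st[i],t.sum(),np.median(P[t],0))
Q=onplane(c,np.c_[xs,ys][t],.087)[:,:2].astype(np.float32);print(cv2.minAreaRect(Q))
hsv=cv2.cvtColor(c["color"],cv2.COLOR_RGB2HSV);m=cv2.inRange(hsv,(8,60,90),(28,255,255))
P=np.argwhere(m>0)[:,::-1]; X=pts(c,P); t=(abs(X[:,2]-.045)<.004)&(np.hypot(X[:,0]-.546,X[:,1]-.238)<.09); r=cv2.minAreaRect(X[t][:,:2].astype(np.float32));print("block top",r,t.sum(),np.median(X[t][:,2]))
```

```text
[0.5498 0.2306 0.1794] [ 0.0004  1.     -0.0001  0.0001] 7.55
255 223
185 153
[249 201  14  40 435] 214 [0.5806 0.2322 0.0847]
((0.5798134207725525, 0.23221507668495178), (0.008808646351099014, 0.021935928612947464), 81.81414794921875)
block top ((0.5466591715812683, 0.23772552609443665), (0.05533535033464432, 0.1492764949798584), 81.96339416503906) 5116 0.04344675481944027
```

View pics/wb2.png

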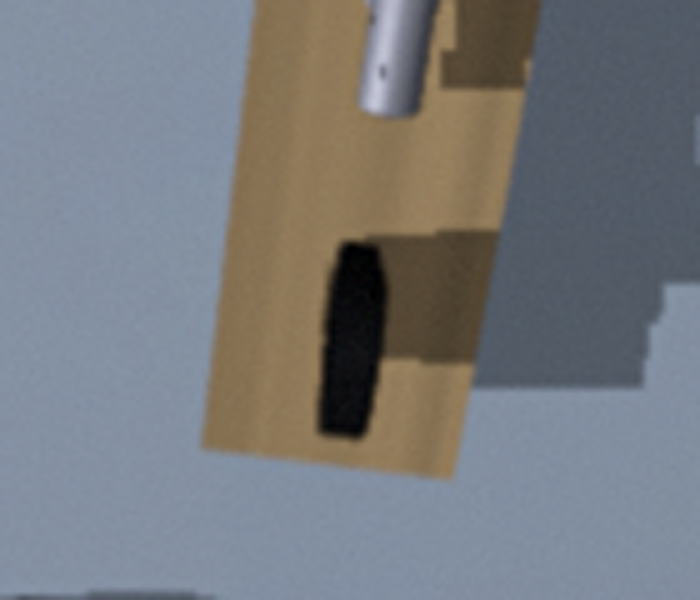

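The crop shows the bow's top at columns 318–385 and rows 241–437, turned about 8° along with the block. The T bar ends at row 118, well clear of the jaws. Now I'll grasp the flat key.

To row units: 0.117 m is 0.195, 0.1 m is 0.1667, 0.14 rad is 0.035.

>>> move_arm --plan '[{"delta_pos":[-0.0517,0.0033,0.0667],"turn":[0,0,0.035],"fingers":0.5},{"delta_pos":[-0.0517,0.0033,0.1],"turn":[0,0,0.035],"fingers":0.5},{"delta_pos":[-0.0517,0.0033,0.1417],"turn":[0,0,0.035],"fingers":0.5},{"delta_pos":[-0.0517,0.0033,0.1667],"turn":[0,0,0.035],"fingers":0.5},{"delta_pos":[-0.0517,0.0033,0.195],"turn":[0,0,0.035],"fingers":0.5},{"delta_pos":[-0.0517,0.0033,0.195],"turn":[0,0,0.035],"fingers":0.5},{"delta_pos":[-0.0517,0.0033,0.195],"turn":[0,0,0.035],"fingers":1.0},{"delta_pos":[-0.0517,0.0033,0.195],"turn":[0,0,0.035],"fingers":1.0},{"delta_pos":[-0.0517,0.0033,0.195],"turn":[0,0,0.035],"fingers":1.0},{"delta_pos":[-0.0517,0.0033,0.195],"turn":[0,0,0.035],"fingers":1.0},{"delta_pos":[-0.0517,0.0033,0.195],"turn":[0,0,0.035],"fingers":1.0}]' --force 70

```text
clock: 8.98
position: [0.5811, 0.2343, 0.0633]
ee_rot: [0.069, 0.998, 0.0, 0.001]
ft_force: [-1.5, 0.2, 6.1]
grip_width: 0.096
grasp_force: 68.6
```

To row units: -0.386 m is -0.6433, -0.0107 m is -0.0178, -0.161 rad is -0.0403.

>>> move_arm --plan '[{"delta_pos":[0,0,-0.0333],"turn":[0,0,0],"fingers":1.0},{"delta_pos":[0,0,-0.0833],"turn":[0,0,0],"fingers":1.0},{"delta_pos":[0,0,-0.1667],"turn":[0,0,0],"fingers":1.0},{"delta_pos":[0,0,-0.1667],"turn":[0,0,0],"fingers":1.0},{"delta_pos":[-0.005,-0.1667,-0.1667],"turn":[0,0,-0.0403],"fingers":1.0},{"delta_pos":[-0.0178,-0.6433,-0.1667],"turn":[0,0,-0.0403],"fingers":1.0},{"delta_pos":[-0.0178,-0.6433,-0.1667],"turn":[0,0,-0.0403],"fingers":1.0},{"delta_pos":[-0.0178,-0.6433,-0.1667],"turn":[0,0,-0.0403],"fingers":1.0},{"delta_pos":[-0.0178,-0.6433,-0.1667],"turn":[0,0,-0.0403],"fingers":1.0},{"delta_pos":[-0.0178,-0.6433,-0.1667],"turn":[0,0,-0.0403],"fingers":1.0},{"delta_pos":[-0.0178,-0.6433,-0.1667],"turn":[0,0,-0.0403],"fingers":1.0},{"delta_pos":[-0.0178,-0.6433,-0.1667],"turn":[0,0,-0.0403],"fingers":1.0}]'

```text
clock: 10.48
position: [0.5374, -0.1499, 0.1624]
ee_rot: [-0.01, 1.0, 0.0, -0.0]
ft_force: [0.2, 1.2, -0.6]
grip_width: 0.094
grasp_force: 68.6
```

Run:
```python
from m import *
o=get_obs();print(o["position"],o["ee_rot"],o["clock"],o["grip_width"],o["grasp_force"],o["ft_force"])
c=cam("wrist");pickle.dump(c,open("wk.pkl","wb"))
d=cam("side");pickle.dump(d,open("sk.pkl","wb"))
u,v=proj(c,o["position"]-[0,0,.035])[0].astype(int);print("w",u,v)
a,b=proj(d,o["position"]-[0,0,.035])[0].astype(int);print("s",a,b)
A=cv2.resize(c["color"][v-60:v+60,u-50:u+50],None,fx=4,fy=4,interpolation=cv2.INTER_CUBIC);B=cv2.resize(d["color"][b-40:b+40,a-33:a+33],(400,480),interpolation=cv2.INTER_CUBIC)
cv2.imwrite("pics/wk.png",np.hstack([A,B])[:,:,::-1])
```

```text
[ 0.5374 -0.1499  0.1624] [-0.0104  0.9999  0.0002 -0.0001] 10.475 0.09417461291504815 68.5736882686615 [ 0.1825  1.1841 -0.5556]
w 253 224
s 279 158
```

View pics/wk.png

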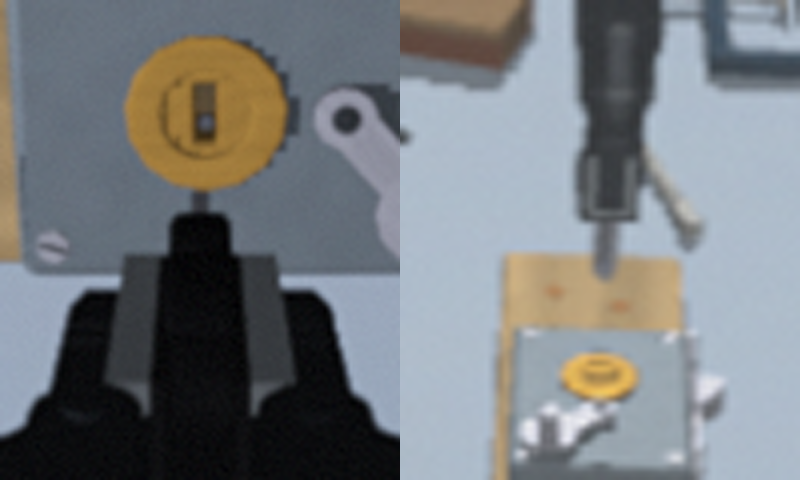

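The left crop shows the slot centred at (204,113), the ring at (206,113) and the blade's lower end at (201,200) just above the bow. In the right (side) crop the blade hangs upright at (604,250) and the ring is at (599,376).

Run:
```python
from m import *
c=pickle.load(open("wk.pkl","rb"));d=pickle.load(open("sk.pkl","rb"))
px=lambda a:np.array(a,float)/4+[203,164]-.375
print("slot",onplane(c,px([[204,83],[204,143],[193,113],[215,113]]),.053))
hsv=cv2.cvtColor(c["color"],cv2.COLOR_RGB2HSV);m=cv2.inRange(hsv,(12,110,70),(32,255,255))
k=np.zeros_like(m);k[168:215,230:280]=255;m&=k
C=max(cv2.findContours(m,cv2.RETR_EXTERNAL,cv2.CHAIN_APPROX_NONE)[0],key=cv2.contourArea)
W=onplane(c,C[:,0],.055)[:,:2].astype(np.float32);print("ring",cv2.minEnclosingCircle(W),cv2.fitEllipse(W)[0])
q=[(x,y) for y in range(209,219) for x in (252,253,254)]
for p,X in zip(q,pts(c,q)): print(p,X,c["color"][p[1],p[0]])
for z in(.11,.115,.12): print(z,onplane(c,px([[193,200],[208,200],[201,190],[201,212]]),z))
sx=lambda a:(np.array(a,float)-[400,0])*[66/400,80/480]+[279-33,158-40]-.4
D=ray(d,sx([[592,235],[617,235],[604,235],[562,376],[638,376]]))
# intersect side rays with y=-0.1499 (key), and ring z
print("side blade x",[ (d["o"]+r*((-.1499-d["o"][1])/r[1])) for r in D[:3]])
print("side ring",onplane(d,sx([[562,376],[638,376],[600,350],[600,401]]),.055))
m=cv2.inRange(cv2.cvtColor(d["color"],cv2.COLOR_RGB2HSV),(12,110,70),(32,255,255));k=np.zeros_like(m);k[170:195,265:295]=255;m&=k
C=max(cv2.findContours(m,cv2.RETR_EXTERNAL,cv2.CHAIN_APPROX_NONE)[0],key=cv2.contourArea);W=onplane(d,C[:,0],.055)[:,:2].astype(np.float32);print("ring side",cv2.minEnclosingCircle(W))
```

```text
slot [[ 0.5313 -0.1497  0.053 ]
 [ 0.5458 -0.1493  0.053 ]
 [ 0.5386 -0.152   0.053 ]
 [ 0.5385 -0.147   0.053 ]]
ring ((0.53822261095047, -0.14910908043384552), 0.01857650838792324) (0.538040280342102, -0.1489412784576416)
(252, 209) [ 0.555  -0.1507  0.0544] [161 122  59]
(253, 209) [ 0.5549 -0.1497  0.0543] [162 125  59]
(254, 209) [ 0.5551 -0.1488  0.054 ] [160 122  57]
(252, 210) [ 0.5565 -0.1506  0.0529] [151 116  60]
(253, 210) [ 0.5564 -0.1497  0.0533] [152 116  58]
(254, 210) [ 0.5565 -0.1487  0.0529] [152 117  56]
(252, 211) [ 0.5587 -0.1506  0.05  ] [110  91  68]
(253, 211) [ 0.5572 -0.1497  0.0538] [115  92  58]
(254, 211) [ 0.5573 -0.1487  0.0533] [119  95  60]
(252, 212) [ 0.5335 -0.1509  0.1155] [65 63 66]
(253, 212) [ 0.5326 -0.1502  0.1178] [66 62 62]
(254, 212) [ 0.5326 -0.1495  0.1176] [71 67 68]
(252, 213) [ 0.5332 -0.1509  0.118 ] [52 54 62]
(253, 213) [ 0.533  -0.1502  0.1185] [52 54 61]
(254, 213) [ 0.5325 -0.1496  0.1197] [58 61 70]
(252, 214) [ 0.5325 -0.1509  0.1215] [55 56 61]
(253, 214) [ 0.533  -0.1502  0.1203] [55 56 62]
(254, 214) [ 0.533  -0.1495  0.12
[... 542 characters left out ...]
 218) [ 0.5256 -0.1498  0.1447] [4 1 4]
0.11 [[ 0.537  -0.1517  0.11  ]
 [ 0.5369 -0.149   0.11  ]
 [ 0.535  -0.1503  0.11  ]
 [ 0.5393 -0.1502  0.11  ]]
0.115 [[ 0.535  -0.1517  0.115 ]
 [ 0.5349 -0.149   0.115 ]
 [ 0.533  -0.1503  0.115 ]
 [ 0.5372 -0.1502  0.115 ]]
0.12 [[ 0.5329 -0.1517  0.12  ]
 [ 0.5329 -0.1491  0.12  ]
 [ 0.5311 -0.1504  0.12  ]
 [ 0.5351 -0.1503  0.12  ]]
side blade x [array([ 0.5429, -0.1499,  0.1342]), array([ 0.5313, -0.1499,  0.1348]), array([ 0.5373, -0.1499,  0.1345])]
side ring [[ 0.554  -0.1462  0.055 ]
 [ 0.5173 -0.1492  0.055 ]
 [ 0.5361 -0.17    0.055 ]
 [ 0.5352 -0.1268  0.055 ]]
ring side ((0.5368045568466187, -0.14803804457187653), 0.017575304955244064)
```

To row units: 0.064 m is 0.1067, 0.0009 m is 0.0015.

>>> move_arm --plan '[{"delta_pos":[0.0013,0.0015,0.05],"turn":[0,0,0],"fingers":1.0},{"delta_pos":[0.0013,0.0015,0.0833],"turn":[0,0,0],"fingers":1.0},{"delta_pos":[0.0013,0.0015,0.0833],"turn":[0,0,0],"fingers":1.0},{"delta_pos":[0.0013,0.0015,0.09],"turn":[0,0,0],"fingers":1.0},{"delta_pos":[0.0013,0.0015,0.0967],"turn":[0,0,0],"fingers":1.0},{"delta_pos":[0.0013,0.0015,0.1017],"turn":[0,0,0],"fingers":1.0},{"delta_pos":[0.0013,0.0015,0.1067],"turn":[0,0,0],"fingers":1.0},{"delta_pos":[0.0013,0.0015,0.1067],"turn":[0,0,0],"fingers":1.0}]'

```text
clock: 11.58
position: [0.5367, -0.1488, 0.0981]
ee_rot: [-0.011, 1.0, 0.0, -0.0]
ft_force: [-0.2, -0.5, 0.2]
grip_width: 0.091
grasp_force: 68.6
```

To row units: 0.016 m is 0.0267, 0.013 m is 0.0217, -0.06 rad is -0.015.

>>> move_arm --plan '[{"delta_pos":[0,0,0.0067],"turn":[0,0,0.015],"fingers":1.0},{"delta_pos":[0,0,0.0117],"turn":[0,0,-0.015],"fingers":1.0},{"delta_pos":[0,0,0.0167],"turn":[0,0,0.015],"fingers":1.0},{"delta_pos":[0,0,0.0217],"turn":[0,0,-0.015],"fingers":1.0},{"delta_pos":[0,0,0.0267],"turn":[0,0,0.015],"fingers":1.0},{"delta_pos":[0,0,0.0267],"turn":[0,0,-0.015],"fingers":1.0},{"delta_pos":[0,0,0.0267],"turn":[0,0,0],"fingers":1.0}]'

```text
clock: 12.45
position: [0.5371, -0.1494, 0.0827]
ee_rot: [-0.011, 1.0, -0.0, 0.0]
ft_force: [-0.3, -1.6, 0.9]
grip_width: 0.094
grasp_force: 68.8
```

To row units: 0.0105 m is 0.0175, 0.009 m is 0.015, -0.06 rad is -0.015.

>>> move_arm --plan '[{"delta_pos":[0,0,0.0067],"turn":[0,0,0.015],"fingers":1.0},{"delta_pos":[0,0,0.0117],"turn":[0,0,-0.015],"fingers":1.0},{"delta_pos":[0,0,0.015],"turn":[0,0,0.015],"fingers":1.0},{"delta_pos":[0,0,0.0175],"turn":[0,0,-0.015],"fingers":1.0},{"delta_pos":[0,0,0.0175],"turn":[0,0,0],"fingers":1.0},{"delta_pos":[0,0,0.0175],"turn":[0,0,0],"fingers":1.0},{"delta_pos":[0,0,0.0175],"turn":[0,0,0],"fingers":1.0},{"delta_pos":[0,0,0.0175],"turn":[0,0,0],"fingers":1.0}]'

```text
clock: 13.45
position: [0.5378, -0.1493, 0.0732]
ee_rot: [-0.011, 1.0, -0.0, 0.001]
ft_force: [-1.1, -1.1, 9.3]
grip_width: 0.093
grasp_force: 70.1
```

Run:
```python
from m import *
o=get_obs();print(o["position"],o["clock"],o["ft_force"],o["torque"],o["joint_pos"])
c=cam("wrist");d=cam("side")
u,v=proj(c,o["position"])[0].astype(int);a,b=proj(d,o["position"])[0].astype(int);print(u,v,a,b)
A=cv2.resize(c["color"][v-75:v+45,u-50:u+50],None,fx=4,fy=4,interpolation=cv2.INTER_CUBIC);B=cv2.resize(d["color"][b-40:b+40,a-33:a+33],(400,480),interpolation=cv2.INTER_CUBIC)
cv2.imwrite("pics/home.png",np.hstack([A,B])[:,:,::-1])
```

```text
[ 0.5378 -0.1493  0.0732] 13.45 [-1.0949 -1.128   9.3353] [-0.0297  0.4164 -0.0014] [-0.123   0.3544  0.3684  1.8435 -0.1525  0.9688  1.9035]
253 251 278 174
```

View pics/home.png

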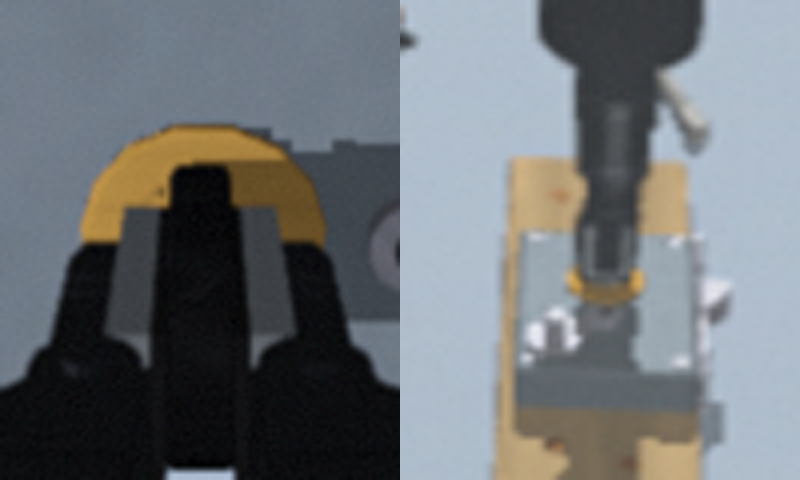

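The left crop shows the bow seated on the brass ring, with the jaws at (120–290,210–330). In the side crop the key stands upright on the ring at (605,285) and the cover lies aside at (550,330). TCP height 0.0732 with 9 N on the tool means the key is fully home. Now the clockwise turn, which is +tool z.

To row units: -0.0014 m is -0.0023, -0.0013 m is -0.0022, 1.68 rad is 0.42.

>>> move_arm --plan '[{"delta_pos":[0,0.0003,0],"turn":[0,0,0.04],"fingers":1.0},{"delta_pos":[-0.0002,0.0007,0],"turn":[0,0,0.08],"fingers":1.0},{"delta_pos":[-0.0002,0.001,0],"turn":[0,0,0.12],"fingers":1.0},{"delta_pos":[-0.0005,0.0013,0],"turn":[0,0,0.16],"fingers":1.0},{"delta_pos":[-0.0007,0.0015,0],"turn":[0,0,0.2],"fingers":1.0},{"delta_pos":[-0.001,0.0018,0],"turn":[0,0,0.24],"fingers":1.0},{"delta_pos":[-0.0012,0.002,0],"turn":[0,0,0.28],"fingers":1.0},{"delta_pos":[-0.0015,0.002,0],"turn":[0,0,0.32],"fingers":1.0},{"delta_pos":[-0.0018,0.0022,0],"turn":[0,0,0.36],"fingers":1.0},{"delta_pos":[-0.0022,0.0022,0],"turn":[0,0,0.395],"fingers":1.0},{"delta_pos":[-0.0023,0.0022,0],"turn":[0,0,0.42],"fingers":1.0},{"delta_pos":[-0.0023,0.0022,0],"turn":[0,0,0.42],"fingers":1.0}]' --force 90

```text
clock: 15.05
position: [0.5383, -0.1487, 0.0732]
ee_rot: [0.738, 0.675, -0.0, 0.0]
ft_force: [-7.4, -1.9, 15.6]
grip_width: 0.091
grasp_force: 89.2
```

Run:
```python
from m import *
o=get_obs();print(o["position"],Rn.from_quat(o["ee_rot"]).as_matrix(),o["clock"],o["ft_force"],o["torque"],o["joint_pos"],o["grasp_force"])
```

```text
[ 0.5383 -0.1487  0.0732] [[ 0.0892  0.996   0.0005]
 [ 0.996  -0.0892 -0.0007]
 [-0.0006  0.0006 -1.    ]] 15.05 [-7.3547 -1.9014 15.6342] [-0.475   1.6123  0.0063] [-0.3815  0.4089  0.6857  1.8539 -0.3062  0.9855  0.3458] 89.18566541746259
```

To row units: -0.0008 m is -0.0013, 0.1 rad is 0.025.

>>> move_arm --plan '[{"delta_pos":[0,-0.0013,0],"turn":[0,0,0.01],"fingers":1.0},{"delta_pos":[0,-0.0013,0],"turn":[0,0,0.02],"fingers":1.0},{"delta_pos":[0,-0.0013,0],"turn":[0,0,0.025],"fingers":1.0},{"delta_pos":[0,-0.0013,0],"turn":[0,0,0.025],"fingers":1.0},{"delta_pos":[0,-0.0013,0],"turn":[0,0,0.025],"fingers":1.0}]'

```text
clock: 15.68
position: [0.5381, -0.1487, 0.0732]
ee_rot: [0.77, 0.638, 0.0, 0.001]
ft_force: [-3.9, -2.5, 12.0]
grip_width: 0.087
grasp_force: 88.5
```

Run:
```python
from m import *
o=get_obs();R=Rn.from_quat(o["ee_rot"]).as_matrix();print(o["position"],1.5708+0.0216+np.arctan2(R[0,0],R[1,0])*-1+1.5708-1.5708+0.0,R[:,0],o["clock"],o["ft_force"],o["torque"],o["grasp_force"])
d=cam("side");w=cam("wrist")
a,b=proj(d,[0.49,-.15,.04])[0].astype(int);u,v=proj(w,o["position"])[0].astype(int)
B=cv2.resize(d["color"][b-40:b+40,a-40:a+26],(400,480),interpolation=cv2.INTER_CUBIC)
A=cv2.resize(w["color"],(400,300))
cv2.imwrite("pics/end.png",np.hstack([cv2.copyMakeBorder(A,0,180,0,0,cv2.BORDER_CONSTANT),B])[:,:,::-1])
```

```text
[ 0.5381 -0.1487  0.0732] 1.4047192437879652 [ 0.1866  0.9824 -0.0006] 15.675 [-3.8787 -2.457  12.0298] [-0.6355  0.7995  0.1581] 88.5187652008608
```

View pics/end.png

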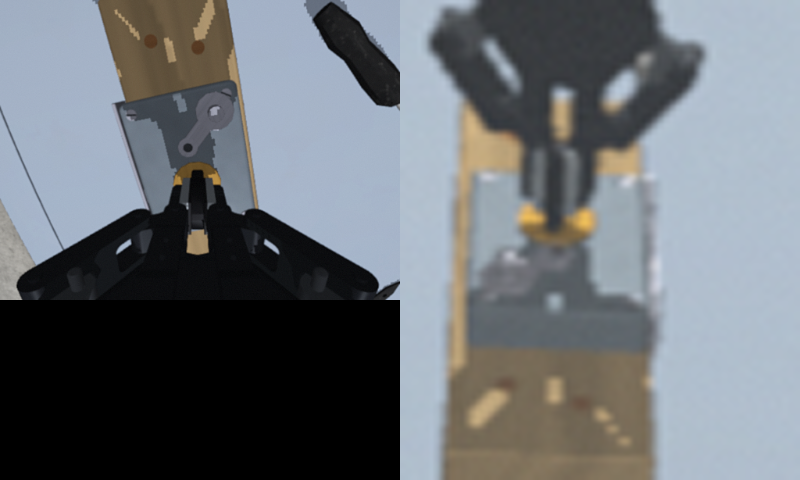

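The bolt has gone from the lock's −x edge (right side of the side crop, near (655,240)), the cover is still aside, and the key is seated. The turn is 1.78 rad, and the moment of 0.16 N m is more than the spring gives, so the plug is at its stop.

```bash
python3 -c "
from workcell import hand_in
print(hand_in())"
```

```text
the job is handed in; nothing more can be done
None
```

I've handed the job in at about 15.7 s: the cover is swung aside, the flat key is fully home and held turned 1.78 rad clockwise at the stop, and the bolt looked drawn in on the last picture; no verdict came back.

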